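# Load gears into a finishing bowl and set its sunken timer dial

### The job

Stop the finishing bowl by turning the sunken dial back until its white pointer is at the white stop mark, then lift the lid off and set it right way up on the round rubber rest. Put every loose gear from the paper sheet into the bowl, lay the lid back so that it sits flat and fully home, and only then turn the dial until its pointer is in line with the green marker. Leave the clutch drum, the big ring gear and the screwdriver where they are.

Things in the scene. Friction and masses are not known exactly. Their poses are not given: they have to be found in the camera images.
- bowl_floor (a point): centre of the inner floor of the orange round bowl let into the bench (fixed; other place and yaw each time; z up). Bowl 184 mm inside diameter, 194 outside, 55 mm deep: floor 10 mm, rim 65 mm above the bench; a 236 mm collar 10 mm high surrounds its foot. The lid's home is on its rim: lid centred, point lid_knob 101 mm above the bench.
- well (a point): centre of the mouth of the round well in the top of the dark grey control block (130 x 120 mm, top 65 mm above the bench), 180 mm to the -y side of the bowl; axes as the bowl's. Well 76 mm in diameter, 50 mm deep; the dial stands on its axis. A white stop mark is painted on the block's top beside the well, on its +y side, towards the bowl.
- dial_grip (a point): on the turning axis of the red dial, at the height to grip: 52 mm above the bench, 13 mm below the well's mouth. The dial is an upright bar 36 mm long (along x), 14 mm wide (along y), from 24 mm below to 8 mm above this point; under it a round flange of 20 mm radius, top 26 mm below this point. x points along the white pointer line on its top, z up. Turns with the dial.
- dial (a joint): angle of the dial in rad: 0 = end stop, pointer at the white stop mark; grows as the dial turns clockwise seen from above, to 3.3. It stays where it is left; turning takes about 0.03 N m. The green marker lies between about 0.8 and 2.8.
- green_mark (a point): centre of the green marker, a 16 x 8 mm tab on top of the control block beside the well, 51 mm from the dial's axis; it is at another angle round the well each time. Its x axis points radially outward from the dial's axis: the dial is set when the pointer's x axis points the same way.
- lid_knob (a point): centre of the black knob head of the loose aluminium lid (0.4 kg): head 30 mm in diameter, 22 mm high, on a 16 mm stem; z = the lid's up axis. The lid is a disc 208 mm in diameter, its top 31 mm and underside 36 mm below this point, with a 168 mm round step under it (lowest face 42 mm below this point) that enters the bowl with 8 mm play all round. On the rest this point is 50 mm up.
- rest_top (a point): centre of the top of the black rubber rest on which the lid is set aside: a fixed disc 170 mm in diameter, 8 mm thick, on the bench.
- gear0_mid (a point): centre (half-way up) of a loose steel gear, 40 mm in diameter over the teeth, 24 mm high, 0.16 kg, flat on the bench (a thin paper sheet) at first; z along its axis. Three to five gears are present, the absent ones read None.
- gear1_mid (a point): centre (half-way up) of a loose steel gear, 40 mm in diameter over the teeth, 24 mm high, 0.16 kg, flat on the bench (a thin paper sheet) at first; z along its axis. Three to five gears are present, the absent ones read None.
- gear2_mid (a point): centre (half-way up) of a loose steel gear, 40 mm in diameter over the teeth, 24 mm high, 0.16 kg, flat on the bench (a thin paper sheet) at first; z along its axis. Three to five gears are present, the absent ones read None.
- gear3_mid (a point): centre (half-way up) of a loose steel gear, 40 mm in diameter over the teeth, 24 mm high, 0.16 kg, flat on the bench (a thin paper sheet) at first; z along its axis. Three to five gears are present, the absent ones read None.
- gear4_mid (a point): centre (half-way up) of a loose steel gear, 40 mm in diameter over the teeth, 24 mm high, 0.16 kg, flat on the bench (a thin paper sheet) at first; z along its axis. Three to five gears are present, the absent ones read None.
- drum: bystander: clutch drum, 100 mm in diameter and 62 mm high with a shaft up to 150 mm; origin at the centre of its underside.
- ringgear: bystander: flat dark ring gear, 110 mm outside, 84 mm inside, 16 mm high; origin at the centre of its underside.
- driver: bystander: screwdriver lying on the bench, handle yellow; its x axis runs from handle to tip.
Mind the look-alikes: they are no part of the job. Leave any pink look-alike of the part that bears gear4_mid alone. There is more than one size of the part that bears lid_knob; the job needs the largest.

How it is judged:
By the outcome, as a careful person would: the job done as asked, in the order asked, and still so for the second after the job is handed in, with the robot touching nothing.
Of gear0, gear1, gear2, gear3, gear4 only 3 to 5 are there at a start; the rules pass over those that are not, and their reading is None.
At some moment in a run one of gear0, gear1, gear2, gear3, gear4 may be knocked a few centimetres aside while the robot is not near it.
Once in a run the grip may slacken for a moment while it holds something.
It also fails if it takes over 210 s, if anything falls off the work surface, if the arm or the gripper's body presses on something with over 40 N, if the wrist force passes 120 N, or if a joint passes its speed limit or range.

### The arm

A 6-joint arm with a two-finger parallel gripper is mounted at the origin on the work surface. World frame = base frame: x ahead of the robot, y to its left, z up, the work surface at z = 0. Lengths are in m, angles in rad, forces in N, time in s.
With the tool pointing down it reaches from about 0.35 to 0.975 m from the base axis. Payload 7.1 kg.
Tool frame: the origin (TCP) lies midway between the tips of the shut fingers; the grasp point (between the pads) lies 19 mm behind it; z points along the fingers, x is the direction in which the jaws open and shut, and the axes are right-handed (so a half turn about z gives the same grasp; the last joint's range is limited). The gripper opens to 88 mm and grips with 3 to 60 N. Pads are 20 mm wide; open, the fingers measure 115 mm over their backs; the gripper's body (75 mm by 178 mm) begins 61 mm behind the grasp point.
Start: joints at [-1.309, 0.423, 1.63, -0, 1.089, -0.019], TCP at [0.173, -0.6, 0.223] pointing down, gripper open.
Joint ranges: [-3, 3], [-0.9, 2.11], [0.09, 2.58], [-1.31, 4.45], [0.11, 2.69], [-2.54, 2.54]. Speed limits (rad/s): [2.39, 2.39, 3.01, 3.14, 3.14, 3.14].

### API

Orientations are given as a unit quaternion [w, x, y, z].
In Python, from station import move_pose, movel, movej, command_gripper, wait, inverse_kinematics, read_camera, camera_info, MotionError, job_done, get_time, get_joint_pos, get_qvel, get_effort, get_tcp_pos, get_ee_rot, get_ft_force, get_ft_torque, get_grip_width gives the robot as it stands. Calls block until the motion is done:
- move_pose(position, orientation): joint-space move of the TCP to a pose.
- movel(position, frame=None, v=0.15, until_force=None): straight line of the TCP; frame=None keeps the orientation; v is the mean speed in m/s. With until_force (N) it stops when the force on the tool has changed by that much, and returns True; else False.
- movej(angles): joint-space move.
- command_gripper(opening): opening from 0.0 (shut) to 1.0 (fully open); the grip force is fixed at half the most; returns when the fingers have stopped.
- wait(seconds).
- inverse_kinematics(position, orientation): joint angles nearest the present ones, or None.
- read_camera(name): name is "side" or "top" or "wrist"; returns the picture (400x640x3 uint8, red, green, blue); there is no depth.
- camera_info(name): a dict with "intrinsics" (3x3 intrinsics, pixels), "T" (4x4, takes a point from camera to world coordinates); the wrist camera has in their place "tool_from_camera" (4x4, takes a point from camera to tool coordinates, whose origin is the TCP and whose axes are the tool frame's). Camera axes: x right, y up, looking along -z (the intrinsics and any distortion apply to the point x, -y, -z); pixel columns grow to the right and rows downward; lengths in m; the calibration is good to about 2 mm. A picture is of the moment at which its call begins: read the wrist's pose just before it. camera_info takes no time and is no camera call.
A pose or a line that the arm cannot do raises MotionError and nothing moves.
- job_done(): hands the job in, once; it reports no verdict.
Readings, each from a call of its own:
- get_time(): time.
- get_joint_pos(): joint angles.
- get_qvel(): joint speeds.
- get_effort(): joint torques, N m.
- get_tcp_pos(): TCP position.
- get_ee_rot(): TCP orientation.
- get_ft_force(): force on the tool from outside, world axes, zero at the start.
- get_ft_torque(): the same for the moment, N m.
- get_grip_width(): opening from 0.0 (shut) to 1.0 (fully open).
Only numpy, scipy, OpenCV 4.12 (cv2) and the standard library are available. Lean on these libraries where they do the work, as an engineer would, in place of code of your own. Each camera call takes 0.05 s, during which the arm holds its last target.

## Working session

There is one attempt and no reset: what is moved stays moved. The work goes in short steps, each a Python script; the robot and the scene stay as the last script left them, time stands still between calls to the robot, and variables do not carry over. Pictures are saved under pics/ and viewed, and the job is handed in when it is done.

```bash
mkdir -p pics; ls; cat > h.py <<'E'
import numpy as np, cv2
from station import *
def snap(cam,name):
    im=read_camera(cam); cv2.imwrite('pics/'+name+'.png',cv2.cvtColor(im,cv2.COLOR_RGB2BGR)); return im
E
python3 - <<'E'
from h import *
np.set_printoptions(precision=4,suppress=True)
snap('top','t0');snap('side','s0');snap('wrist','w0')
for c in('top','side','wrist'): print(c,camera_info(c))
print(get_time(),get_tcp_pos(),get_ee_rot(),get_grip_width())
E
```

```text
pics
top {'intrinsics': array([[444.8441,   0.    , 318.5998],
       [  0.    , 444.8441, 202.1297],
       [  0.    ,   0.    ,   1.    ]]), 'T': array([[-0.0122,  0.9882, -0.1525,  0.3697],
       [-0.9999, -0.0135, -0.0073,  0.0082],
       [-0.0093,  0.1524,  0.9883,  1.4477],
       [ 0.    ,  0.    ,  0.    ,  1.    ]])}
side {'intrinsics': array([[375.6939,   0.    , 320.5259],
       [  0.    , 375.6939, 200.2577],
       [  0.    ,   0.    ,   1.    ]]), 'T': array([[-0.7104,  0.5163, -0.4783,  0.1673],
       [-0.7037, -0.5124,  0.4922,  0.4477],
       [ 0.009 ,  0.6862,  0.7273,  0.7348],
       [ 0.    ,  0.    ,  0.    ,  1.    ]])}
wrist {'intrinsics': array([[317.0787,   0.    , 321.1777],
       [  0.    , 317.0787, 201.9662],
       [  0.    ,   0.    ,   1.    ]]), 'tool_from_camera': array([[ 1.    ,  0.0007, -0.0005, -0.0012],
       [ 0.0006, -0.9585, -0.2851, -0.0777],
       [-0.0006,  0.2851, -0.9585, -0.1618],
       [ 0.    ,  0.    ,  0.    ,  1.    ]])}
0.15 [ 0.1731 -0.6001  0.2221] [-0.0004  0.7991 -0.6012 -0.0005] 1.000560165827557
```

View pics/t0.png

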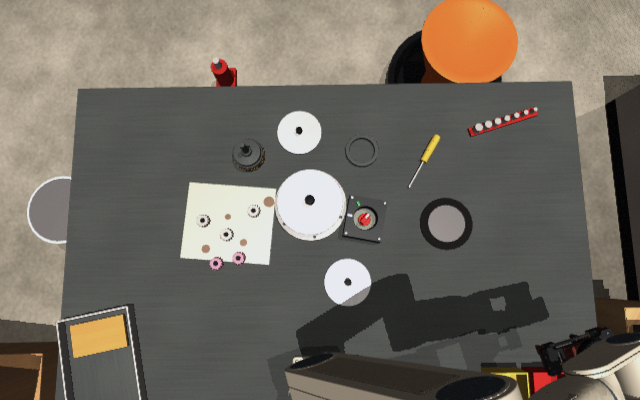

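View pics/s0.png

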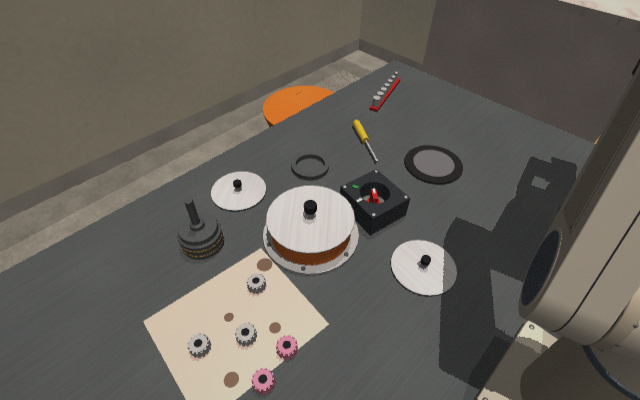

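View pics/w0.png

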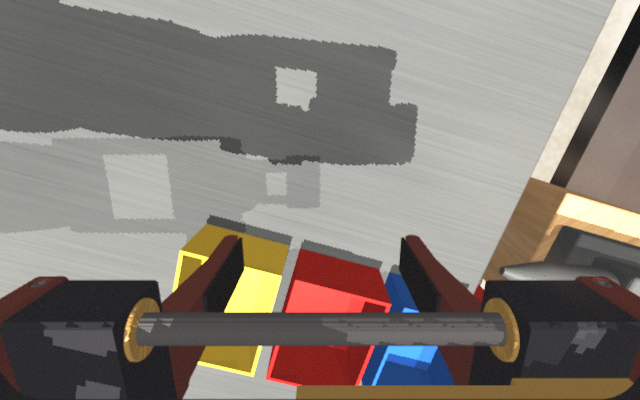

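The top view shows three lids: one on the bowl (knob 309,200, largest) and smaller ones at (299,131) and (347,282). There are three steel gears, at (204,220), (254,211) and (227,234), and two pink look-alikes at (216,264) and (239,258). The brown spots are flat stains. The dial is at (365,218) and the rest at (446,223). Next I'll check enlarged crops.

```bash
cat >> h.py <<'E'
np.set_printoptions(precision=4,suppress=True)
from scipy.spatial.transform import Rotation as R
def Rq(q): return R.from_quat([q[1],q[2],q[3],q[0]])
def camT(cam):
    i=camera_info(cam)
    if cam!='wrist': return i['intrinsics'],i['T']
    T=np.eye(4);T[:3,:3]=Rq(get_ee_rot()).as_matrix();T[:3,3]=get_tcp_pos()
    return i['intrinsics'],T@i['tool_from_camera']
def bp(K,T,u,v,z):
    d=np.array([(u-K[0,2])/K[0,0],-(v-K[1,2])/K[1,1],-1]);d=T[:3,:3]@d
    return T[:3,3]+d*(z-T[2,3])/d[2]
def proj(K,T,p):
    c=T[:3,:3].T@(np.asarray(p)-T[:3,3]); return K[0,2]+K[0,0]*c[0]/-c[2],K[1,2]-K[1,1]*c[1]/-c[2]
def crop(im,x0,y0,x1,y1,s,name):
    c=cv2.resize(im[y0:y1,x0:x1],None,fx=s,fy=s,interpolation=cv2.INTER_CUBIC)
    cv2.imwrite('pics/'+name+'.png',c)
E
python3 - <<'E'
from h import *
im=cv2.imread('pics/t0.png'); crop(im,175,150,395,310,3.6,'t0c')
K,T=camT('top')
for n,u,v,z in[('knob',309.5,200,.112),('well',365,218,.06),('rest',446,223,.008),('gA',204,220,.024),('gB',254,211,.024),('gC',227,234,.024),('p',216,264,.024),('p2',239,258,.024),('lidS',299,131,.05),('lidS2',347,282,.05)]: print(n,bp(K,T,u,v,z))
E
```

```text
knob [0.5828 0.0457 0.112 ]
well [ 0.5316 -0.1264  0.06  ]
rest [ 0.5179 -0.3933  0.008 ]
gA [0.5362 0.3892 0.024 ]
gB [0.5633 0.228  0.024 ]
gC [0.49  0.314 0.024]
p [0.3951 0.3472 0.024 ]
p2 [0.4131 0.2743 0.024 ]
lidS [0.821  0.0797 0.05  ]
lidS2 [ 0.3344 -0.0661  0.05  ]
```

View pics/t0c.png

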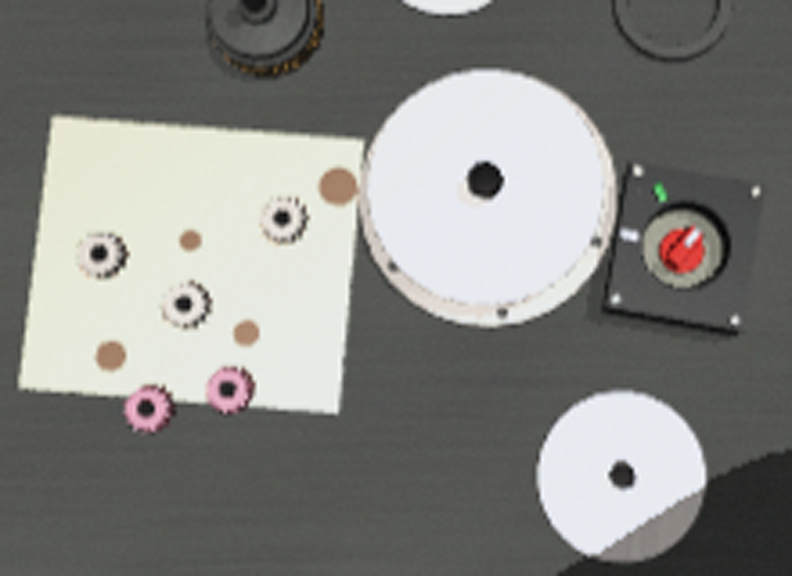

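```bash
cat >> h.py <<'E'
def down(yaw):
    c,s=np.cos(yaw),np.sin(yaw)
    q=R.from_matrix(np.array([[c,s,0],[s,-c,0],[0,0,-1]])).as_quat()
    return np.array([q[3],q[0],q[1],q[2]])
def yaw_now():
    m=Rq(get_ee_rot()).as_matrix(); return np.arctan2(m[1,0],m[0,0])
E
python3 - <<'E'
from h import *
y=-1.57
move_pose([.535,-.125,.22],down(y))
np.savez('w1.npz',*camT('wrist'));snap('wrist','w1')
print(get_time(),get_joint_pos())
E
```

```text
2.3417 [-0.2525  0.3163  1.8003 -0.0001  1.025   1.3186]
```

View pics/w1.png

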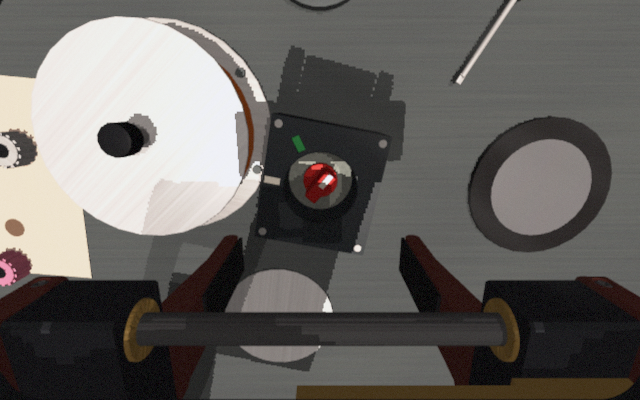

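```bash
python3 - <<'E'
from h import *
im=cv2.imread('pics/w1.png'); crop(im,250,100,410,260,5,'w1c'); crop(im,450,100,630,260,4,'w1d'); crop(im,20,10,280,240,3,'w1e')
E
```

```text
(no output)
```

View pics/w1c.png

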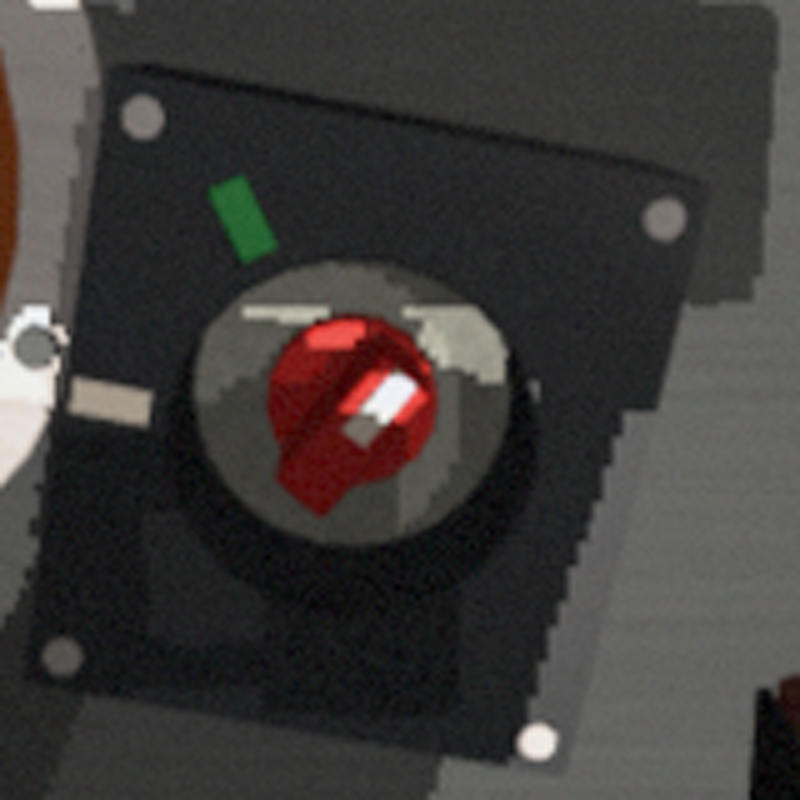

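View pics/w1e.png

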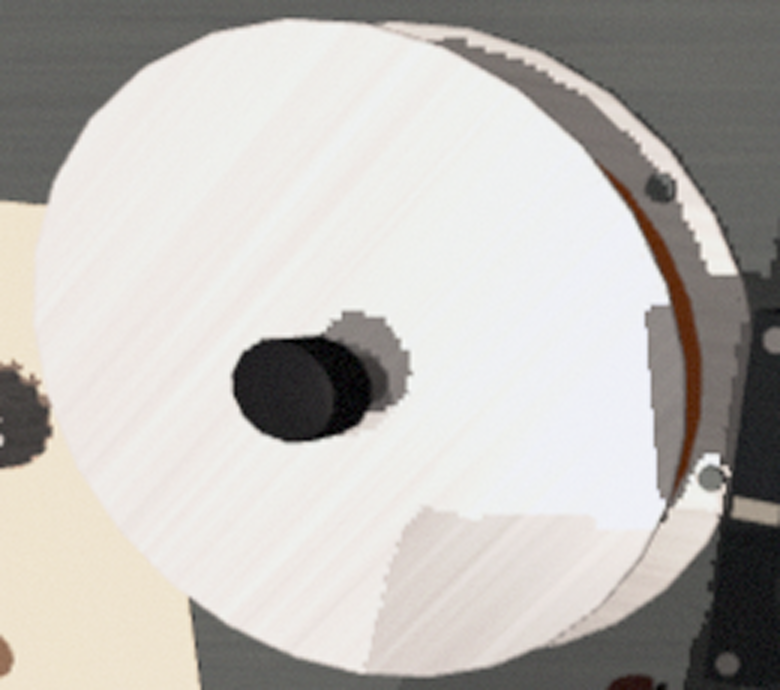

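```bash
python3 - <<'E'
from h import *
d=np.load('w1.npz');K,T=d['arr_0'],d['arr_1']
c=lambda u,v:(250+u/5-.4,100+v/5-.4)
b=[bp(K,T,*c(*p),.066) for p in[(143,117),(665,218),(62,657),(538,742)]]
ctr=np.mean(b,0);print(np.array(b),ctr)
gm=bp(K,T,*c(243,219),.065);wm=bp(K,T,*c(111,402),.065)
for n,m in(('green',gm),('white',wm)):
    v=m-ctr;print(n,m,np.hypot(v[0],v[1]),np.degrees(np.arctan2(v[1],v[0])))
p0=bp(K,T,*c(358,435),.06);p1=bp(K,T,*c(402,387),.06)
v=p1-p0;print('ptr',p0,p1,np.degrees(np.arctan2(v[1],v[0])))
q=bp(K,T,*c(320,508),.06);print('tail?',q)
k=bp(K,T,20+284/3,10+390/3,.112);print('knob',k)
K2,T2=camT('top')
cc=lambda u,v:(175+u/3.6-.4,150+v/3.6-.4)
bt=[bp(K2,T2,*cc(*p),.066) for p in[(638,171),(756,191),(616,299),(735,320)]];print('top ctr',np.mean(bt,0))
print('top knob',bp(K2,T2,*cc(485,180),.112))
# axes: edge
e=b[1]-b[0];print('block yaw',np.degrees(np.arctan2(e[1],e[0])), np.degrees(np.arctan2(*(b[0]-b[2])[[1,0]])))
im=cv2.imread('pics/w1.png')
for a in (ctr,):
  th=np.arctan2(v[1],v[0]);ux=np.array([np.cos(th),np.sin(th),0]);uy=np.array([-np.sin(th),np.cos(th),0])
  s=cv2.resize(im[100:260,250:410],None,fx=5,fy=5,interpolation=cv2.INTER_CUBIC)
  P=[np.array([ctr[0],ctr[1],.06])+i*.018*ux+j*.007*uy for i,j in((1,1),(1,-1),(-1,-1),(-1,1))]
  pts=np.array([((proj(K,T,p)[0]-250)*5,(proj(K,T,p)[1]-100)*5) for p in P],int);cv2.polylines(s,[pts],True,(0,255,0),1)
  P=[np.array([ctr[0]+.038*np.cos(t),ctr[1]+.038*np.sin(t),.065]) for t in np.linspace(0,6.28,40)]
  pts=np.array([((proj(K,T,p)[0]-250)*5,(proj(K,T,p)[1]-100)*5) for p in P],int);cv2.polylines(s,[pts],True,(255,255,0),1)
  cv2.imwrite('pics/w1m.png',s)
E
```

```text
[[ 0.5982 -0.0834  0.066 ]
 [ 0.5788 -0.1854  0.066 ]
 [ 0.4862 -0.0617  0.066 ]
 [ 0.4663 -0.164   0.066 ]] [ 0.5324 -0.1236  0.066 ]
green [ 0.5786 -0.1022  0.065 ] 0.05090519658026922 24.844903940315458
white [ 0.5416 -0.0745  0.065 ] 0.04999342906123287 79.33568058908348
ptr [ 0.5334 -0.1249  0.06  ] [ 0.5436 -0.1341  0.06  ] -41.751371190941256
tail? [ 0.5175 -0.1169  0.06  ]
knob [0.5865 0.0483 0.112 ]
top ctr [ 0.5321 -0.1265  0.066 ]
top knob [0.5841 0.0463 0.112 ]
block yaw -100.75699947002177 -10.957288821391375
```

View pics/w1m.png

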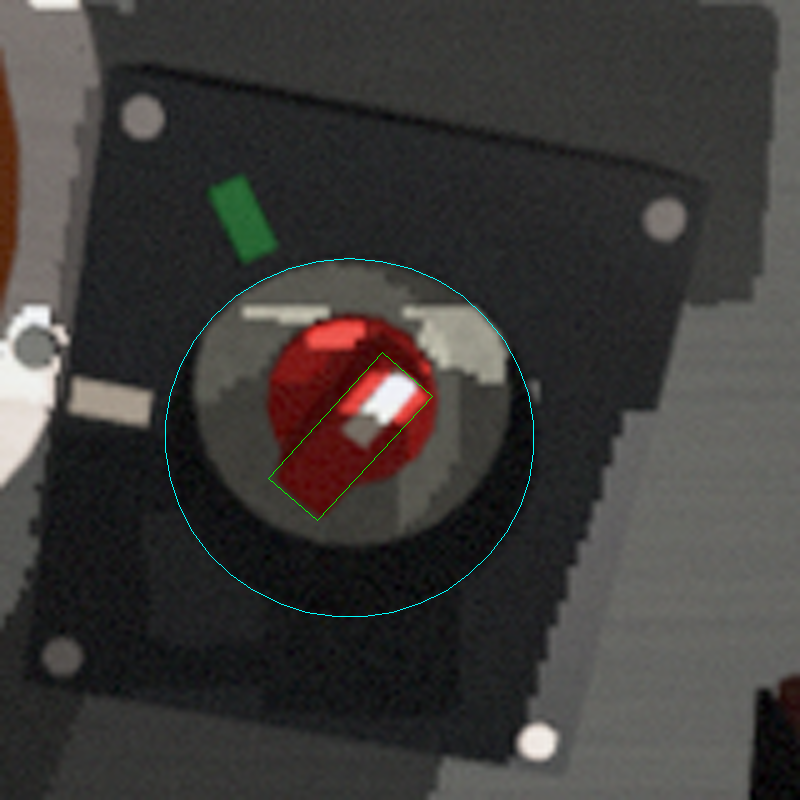

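```bash
python3 - <<'E'
from h import *
c=np.array([.5323,-.1250]); y=np.radians(-132)
move_pose([*c,.16],down(y)); command_gripper(.36)
print(get_joint_pos(),get_grip_width())
f=movel([*c,.0345],v=.08,until_force=8); print(f,get_tcp_pos(),get_ft_force())
if not f:
    command_gripper(0.0);wait(.2)
    print(get_grip_width(),get_ft_force(),get_ft_torque(),get_time())
    q=np.array(get_joint_pos())
    for d in (60,110,116,119,121,123):
        qq=q.copy();qq[5]-=np.radians(d);movej(qq);print(d,get_ft_torque(),get_ft_force(),get_effort()[5],np.degrees(get_joint_pos()[5]))
    command_gripper(.36); movel([*c,.22],v=.15)
    print(get_time())
E
```

```text
[-0.2524  0.3933  1.8505  0.      0.8978  2.0514] 0.36072352990079504
False [ 0.5326 -0.1251  0.035 ] [ 0.6655 -0.3938  0.2587]
0.1584179099619265 [ 2.2229  3.8925 -0.3828] [ 0.821  -0.3892 -0.0287] 6.3917
60 [ 0.0787 -0.2219  0.0477] [ 1.3834  1.558  -1.6942] -0.015435145469382405 57.6365014707667
110 [ 0.4147 -0.3624  0.019 ] [ 2.0332  2.1232 -2.4833] -0.031614418840035796 7.666961455725434
116 [ 0.4521 -0.4696 -0.0026] [ 1.7231  2.2205 -1.5255] -0.3417220897972584 1.7586104363942296
119 [ 0.5156 -0.4967 -0.0019] [ 1.3708  2.457  -1.8252] -0.131508931517601 -1.2624244961462405
121 [ 0.6682 -0.5707  0.0474] [ 2.3253  3.6315 -2.096 ] -0.07336660288274288 -3.3302841558608773
123 [ 0.7866 -0.6457 -0.6284] [ 2.4735  4.4499 -1.5776] -0.7460937090218067 -5.32095420761747
11.1
```

```bash
python3 - <<'E'
from h import *
move_pose([.535,-.125,.22],down(-1.57))
np.savez('w2.npz',*camT('wrist'));im=snap('wrist','w2')
crop(cv2.imread('pics/w2.png'),250,100,410,260,5,'w2c')
E
```

```text
(no output)
```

View pics/w2c.png

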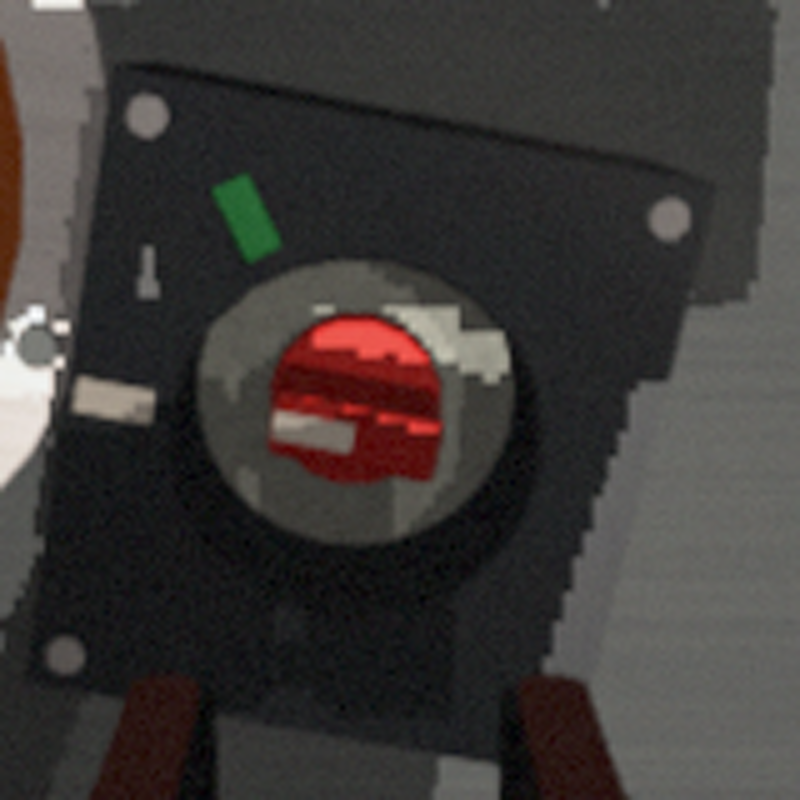

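```bash
python3 - <<'E'
from h import *
s0=cv2.imread('pics/s0.png');t0=cv2.imread('pics/t0.png');w=cv2.imread('pics/w1.png')
d=np.load('w1.npz')
def circ(im,K,T,c,r,z,col,box,s):
    P=[proj(K,T,[c[0]+r*np.cos(t),c[1]+r*np.sin(t),z]) for t in np.linspace(0,6.28,80)]
    return np.array([((u-box[0]+.5)*s,(v-box[1]+.5)*s) for u,v in P],int)
A=[]
for im,(K,T),box,s in((t0,camT('top'),(260,155,360,255),4),(s0,camT('side'),(255,175,365,275),4),(w,(d['arr_0'],d['arr_1']),(20,10,280,240),2)):
    c=cv2.resize(im[box[1]:box[3],box[0]:box[2]],None,fx=s,fy=s,interpolation=cv2.INTER_CUBIC)
    for (ct,col) in (((.5663,.0518),(0,0,255)),((.5850,.0473),(0,255,0))):
        for r,z in((.118,.010),(.104,.070)):
            cv2.polylines(c,[circ(im,K,T,ct,r,z,col,box,s)],True,col,1)
    A.append(c)
cv2.imwrite('pics/col.png',np.hstack([A[0],A[1][:400,:400]]));cv2.imwrite('pics/col2.png',A[2])
E
```

```text
(no output)
```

View pics/col.png

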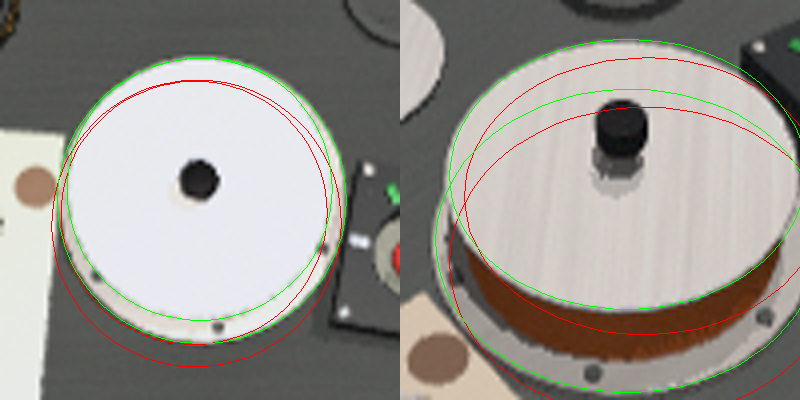

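View pics/col2.png

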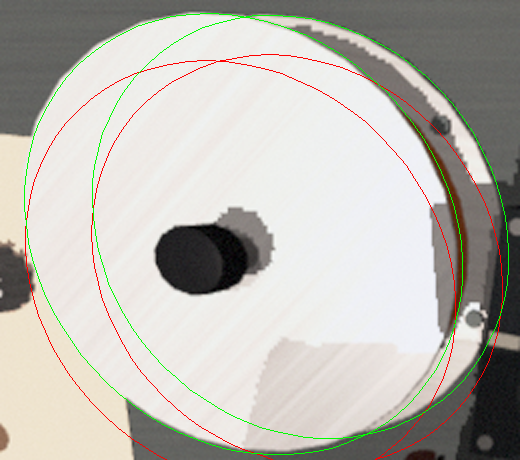

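```bash
python3 - <<'E'
from h import *
d=np.load('w1.npz');print('rest wrist',bp(d['arr_0'],d['arr_1'],539.5,184.5,.008))
im=cv2.imread('pics/t0.png');K,T=camT('top')
b=(405,185,485,265);s=6;c=cv2.resize(im[b[1]:b[3],b[0]:b[2]],None,fx=s,fy=s)
P=[proj(K,T,[.518+.085*np.cos(t),-.3933+.085*np.sin(t),.008]) for t in np.linspace(0,6.28,80)]
cv2.polylines(c,[np.array([((u-b[0]+.5)*s,(v-b[1]+.5)*s) for u,v in P],int)],True,(0,255,0),1);cv2.imwrite('pics/rest.png',c)
# pick knob
k=[.585,.0475]
command_gripper(.7); move_pose([*k,.15],down(-1.57))
f=movel([*k,.082],v=.08,until_force=8);print(f,get_tcp_pos(),get_ft_force())
command_gripper(0);wait(.2);print(get_grip_width(),get_ft_force())
movel([*k,.10],v=.04);print(get_ft_force(),get_ft_torque(),get_grip_width())
movel([*k,.147],v=.08);print(get_ft_force(),get_ft_torque(),get_grip_width())
snap('side','s1');snap('top','t1');print(get_time())
E
```

```text
rest wrist [ 0.5231 -0.3893  0.008 ]
False [0.5854 0.0476 0.0823] [-0.5776 -0.0418  1.1939]
0.33621633539394224 [-0.457   2.0167  3.464 ]
[ 0.1354 -0.75   -3.8677] [0.0483 0.0183 0.017 ] 0.3362082091681293
[-0.542  -0.0248 -3.8322] [ 0.0638  0.0202 -0.0092] 0.3316851202407318
17.1083
```

View pics/rest.png

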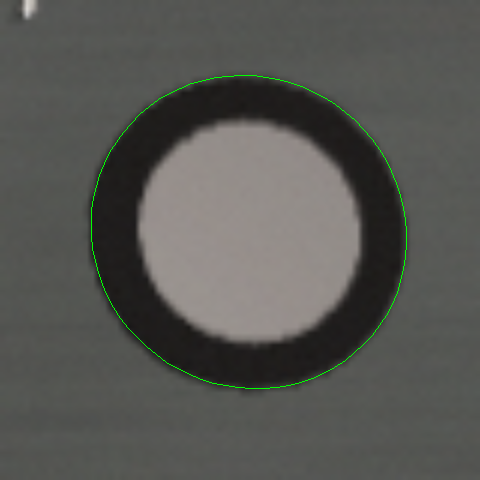

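View pics/s1.png

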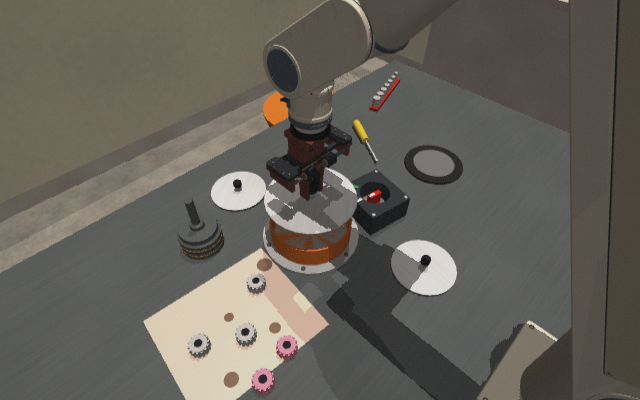

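```bash
python3 - <<'E'
from h import *
r=[.5195,-.392]
movel([*r,.12],v=.2);print(get_grip_width(),get_ft_force())
movel([*r,.045],v=.12);print(get_grip_width(),get_ft_force())
f=movel([*r,.028],v=.03,until_force=4);print(f,get_tcp_pos(),get_grip_width(),get_ft_force())
command_gripper(.7);wait(.2)
movel([*r,.16],v=.2);print(get_time())
move_pose([.535,-.20,.25],down(-1.57))
np.savez('w3.npz',*camT('wrist'));snap('wrist','w3');snap('top','t2');snap('side','s2')
E
```

```text
0.33904827239768964 [ 0.3335 -0.4113 -3.9018]
0.3318154822517423 [-0.6579  0.5926 -4.2712]
True [ 0.5193 -0.392   0.0305] 0.3365301469964411 [ 0.9888 -2.0279 -0.2992]
22.425
```

View pics/s2.png

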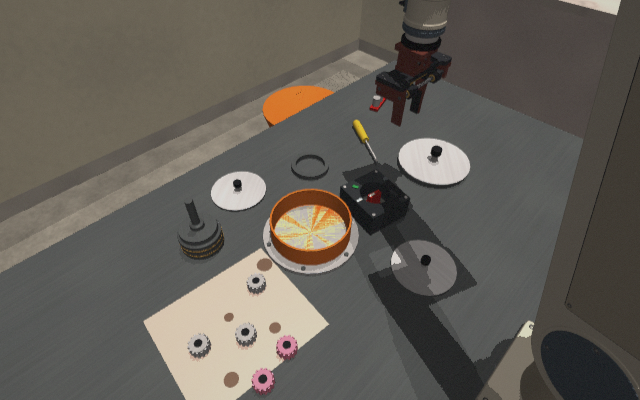

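View pics/t2.png

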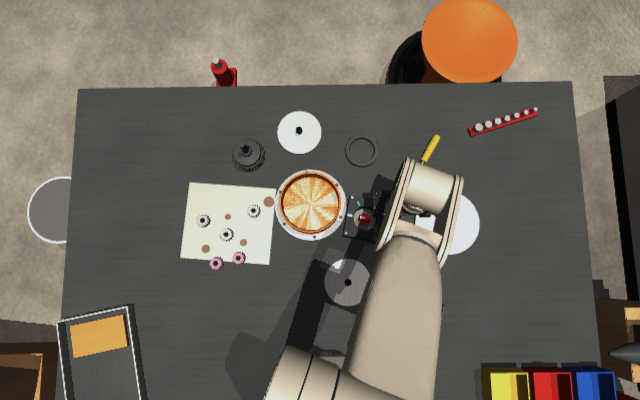

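```bash
python3 - <<'E'
from h import *
move_pose([.55,.1,.28],down(-1.57))
move_pose([.50,.30,.22],down(0))
np.savez('w4.npz',*camT('wrist'));snap('wrist','w4');print(get_time(),get_joint_pos())
E
```

```text
25.75 [ 0.5181  0.365   1.7268 -0.0002  1.0495  0.521 ]
```

View pics/w4.png

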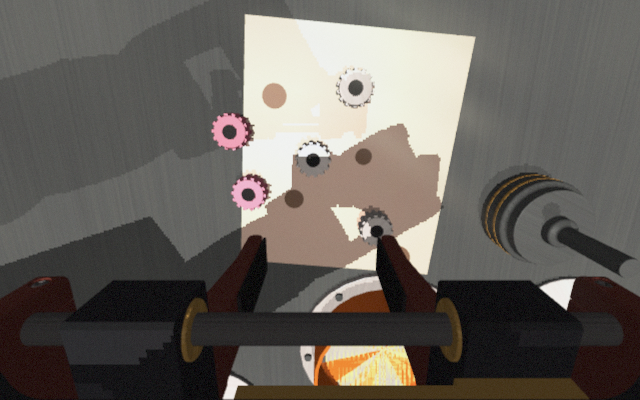

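```bash
python3 - <<'E'
from h import *
d=np.load('w4.npz');K,T=d['arr_0'],d['arr_1']
for n,u,v in(('A',355,88),('C',313,159.5),('B',377,232),('p',229,131.5),('p2',248.5,194)): print(n,bp(K,T,u,v,.024))
im=cv2.imread('pics/w4.png');crop(im,280,60,440,260,4,'w4c')
K,T=camT('top')
for n,u,v in(('A',99,254),('C',185,304),('B',283,219)): print(n,bp(K,T,175+u/3.6-.4,150+v/3.6-.4,.024))
E
```

```text
A [0.536 0.398 0.024]
C [0.4905 0.3219 0.024 ]
B [0.5671 0.2335 0.024 ]
p [0.3981 0.3532 0.024 ]
p2 [0.4147 0.2817 0.024 ]
A [0.5358 0.3954 0.024 ]
C [0.4899 0.3173 0.024 ]
B [0.5652 0.2306 0.024 ]
```

View pics/w4c.png

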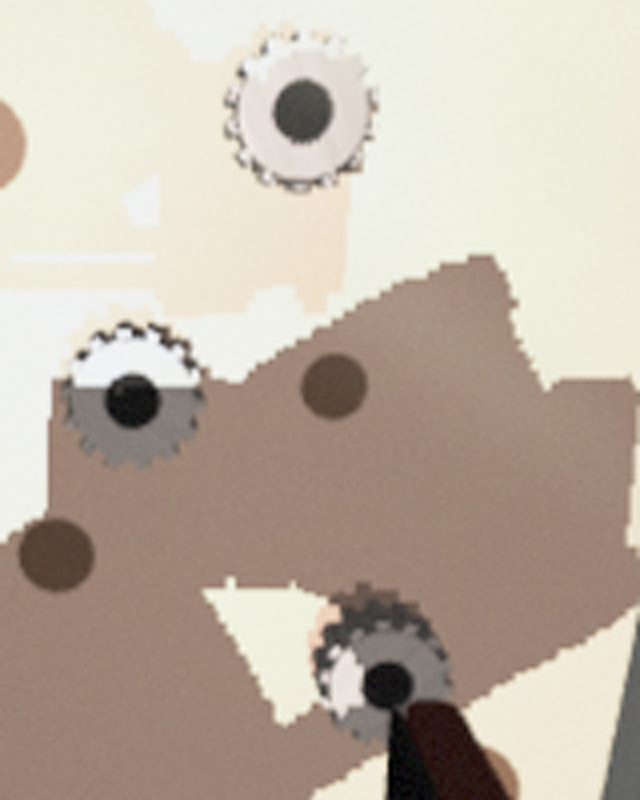

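```bash
cat >> h.py <<'E'
BOWL=np.array([.585,.0475])
def pick_drop(g,slot,yaw=0):
    command_gripper(.75)
    move_pose([*g,.12],down(yaw))
    f=movel([*g,.004],v=.1,until_force=8);print('down',f,get_tcp_pos(),get_ft_force())
    if f: return False
    command_gripper(0);wait(.15);w=get_grip_width();print('w',w)
    movel([*g,.13],v=.15);print('lifted',get_grip_width(),get_ft_force())
    if get_grip_width()<.3: return False
    s=BOWL+slot
    movel([*s,.13],v=.25);print('over',get_grip_width())
    f=movel([*s,.017],v=.1,until_force=8);print('in',f,get_tcp_pos(),get_grip_width())
    command_gripper(.62);wait(.1)
    movel([*s,.14],v=.2);print(get_time())
    return True
E
python3 - <<'E'
from h import *
print(pick_drop([.536,.3965],[0,-.05]))
move_pose([.50,.30,.22],down(0))
np.savez('w5.npz',*camT('wrist'));snap('wrist','w5');snap('side','s5')
E
```

```text
down False [0.5365 0.3969 0.0048] [-0.3628  0.5618 -0.1222]
w 0.4474023255941999
lifted 0.4448436710584424 [-1.3057  0.2473 -1.2436]
over 0.44579190459009393
in False [ 0.5856 -0.0025  0.0176] 0.45197213950490245
34.05
True
```

View pics/w5.png

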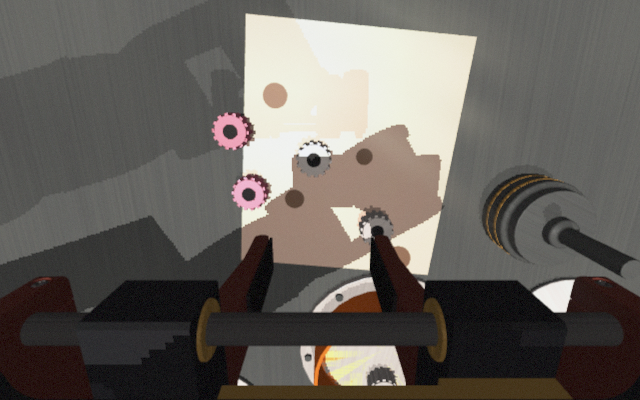

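View pics/s5.png

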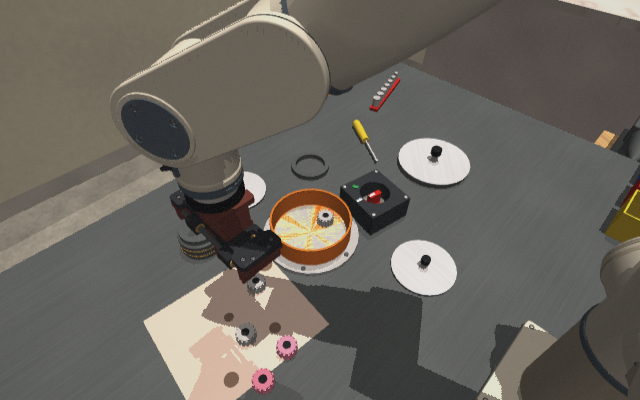

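The first gear is in the bowl. The other two haven't moved (313,160 and 377,232). Next I'll take C.

```bash
python3 - <<'E'
from h import *
print(pick_drop([.490,.3195],[0,0.0]))
move_pose([.50,.25,.22],down(0))
np.savez('w6.npz',*camT('wrist'));snap('wrist','w6');snap('side','s6')
E
```

```text
down False [0.4904 0.3198 0.0046] [-0.2408 -0.8985 -0.2213]
w 0.44236464944979864
lifted 0.44966276289157636 [-0.0859 -0.2133 -1.1526]
over 0.44721181128734444
in False [0.5856 0.0475 0.0176] 0.4479783914984044
43.1917
True
```

View pics/w6.png

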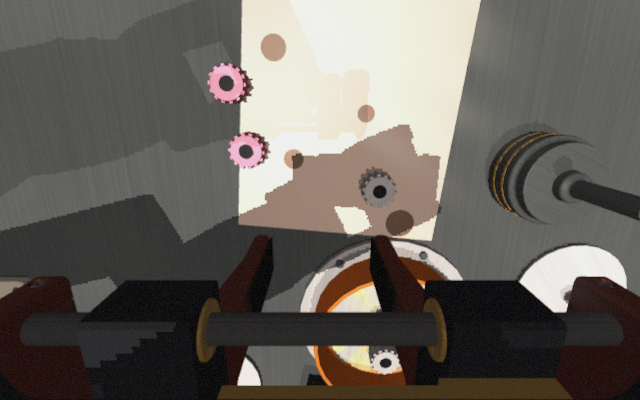

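View pics/s6.png

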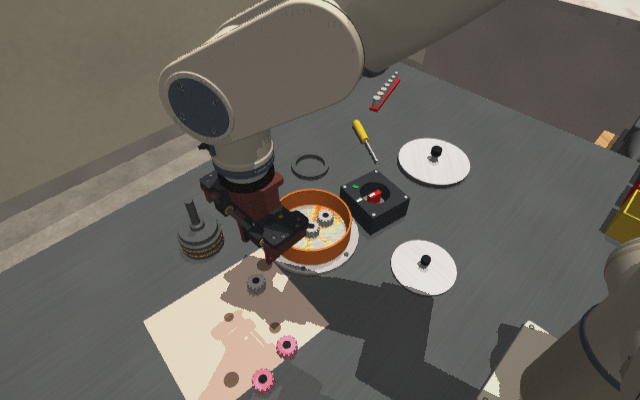

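```bash
python3 - <<'E'
from h import *
d=np.load('w6.npz');p=bp(d['arr_0'],d['arr_1'],379.5,191.5,.024);print(p)
if np.hypot(*(p[:2]-[.567,.2335]))<.006:
    print(pick_drop([.566,.232],[0,.05]))
move_pose([.60,.20,.30],down(0))
np.savez('w7.npz',*camT('wrist'));snap('wrist','w7');snap('side','s7')
move_pose([.535,-.12,.27],down(-1.57))
snap('wrist','w8')
E
```

```text
[0.5665 0.2347 0.024 ]
down False [0.5666 0.2322 0.0047] [0.3024 0.184  0.1826]
w 0.45022715916090966
lifted 0.44652802581325945 [ 0.472   0.0726 -2.3731]
over 0.4475147583203863
in False [0.5856 0.0976 0.0177] 0.44781037968195186
51.475
True
```

View pics/s7.png

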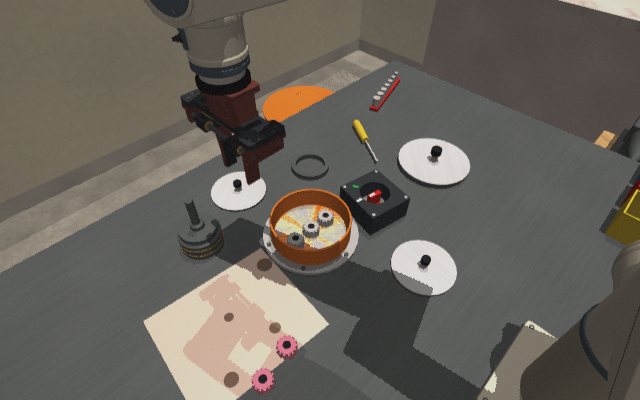

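View pics/w8.png

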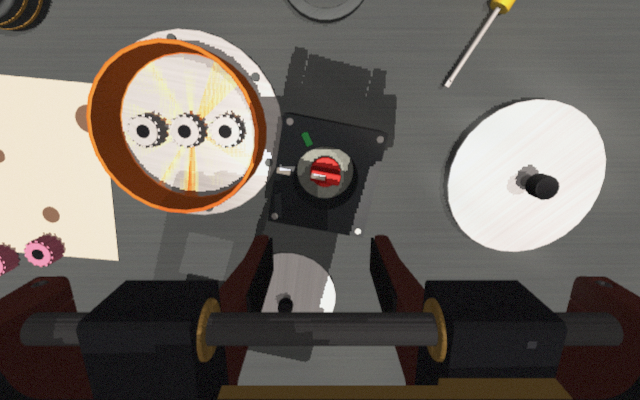

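```bash
python3 - <<'E'
from h import *
A=[]
for nm,cam,b in(('t2','top',(265,155,355,245)),('s7','side',(255,180,365,270))):
    im=cv2.imread(f'pics/{nm}.png');K,T=camT(cam);s=4.4
    c=cv2.resize(im[b[1]:b[3],b[0]:b[2]],None,fx=s,fy=s,interpolation=cv2.INTER_CUBIC)[:, :396]
    for r,z in((.097,.065),(.118,.01),(.092,.065)):
        P=[proj(K,T,[.585+r*np.cos(t),.0475+r*np.sin(t),z]) for t in np.linspace(0,6.28,80)]
        cv2.polylines(c,[np.array([((u-b[0]+.5)*s,(v-b[1]+.5)*s) for u,v in P],int)],True,(0,255,0),1)
    A.append(c)
cv2.imwrite('pics/rim.png',np.hstack(A))
E
```

```text
(no output)
```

View pics/rim.png

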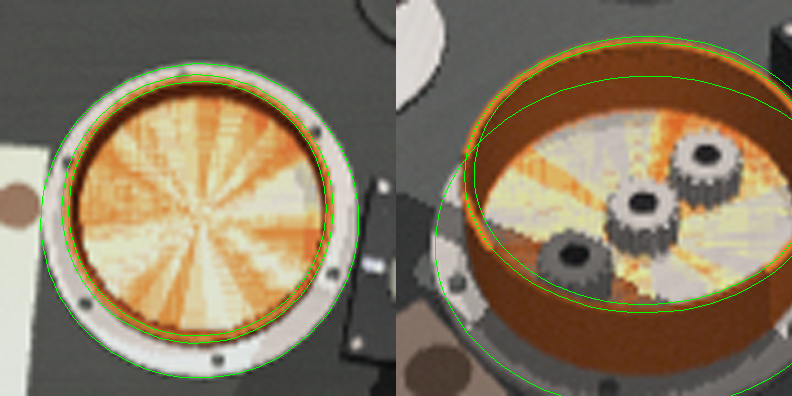

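```bash
python3 - <<'E'
from h import *
r=[.5195,-.392];k=[.584,.0475]
command_gripper(.7);move_pose([*r,.12],down(-1.57))
f=movel([*r,.031],v=.08,until_force=8);print(f,get_tcp_pos())
command_gripper(0);wait(.2);print(get_grip_width())
movel([*r,.13],v=.12);print(get_grip_width(),get_ft_force())
movel([*k,.13],v=.2);print(get_grip_width(),get_ft_force())
snap('side','s9')
f=movel([*k,.079],v=.03,until_force=6);print(f,get_tcp_pos(),get_grip_width(),get_ft_force(),get_time())
snap('side','s10')
E
```

```text
False [ 0.5199 -0.3923  0.0316]
0.33195042273254627
0.3375292770523402 [-1.0145  0.0606 -4.078 ]
0.3348163333685145 [ 0.2311 -0.9378 -3.3729]
True [0.5839 0.0475 0.0821] 0.33670995459051767 [-0.6541 -0.5414  4.2774] 62.0917
```

View pics/s10.png

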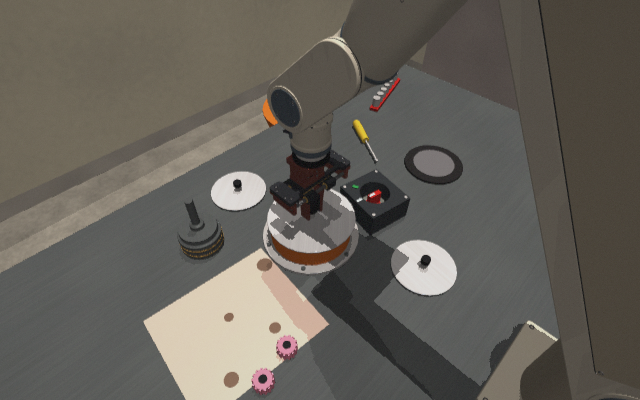

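```bash
python3 - <<'E'
from h import *
command_gripper(.7);wait(.2);movel([.584,.0475,.16],v=.15)
move_pose([.535,-.125,.22],down(-1.57));wait(.3)
np.savez('w11.npz',*camT('wrist'));snap('wrist','w11');snap('side','s11');print(get_time())
a=cv2.imread('pics/s0.png');b=cv2.imread('pics/s11.png');bx=(255,175,365,275)
A=[cv2.resize(i[bx[1]:bx[3],bx[0]:bx[2]],None,fx=3.6,fy=3.6,interpolation=cv2.INTER_CUBIC) for i in(a,b)]
cv2.imwrite('pics/lidcmp.png',np.hstack(A)); crop(cv2.imread('pics/w11.png'),20,10,280,240,3,'w11e')
crop(cv2.imread('pics/w11.png'),250,100,410,260,5,'w11c')
E
```

```text
64.8833
```

View pics/lidcmp.png

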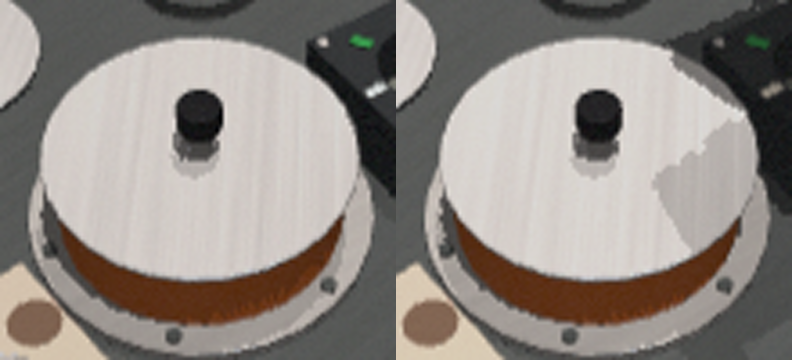

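View pics/w11e.png

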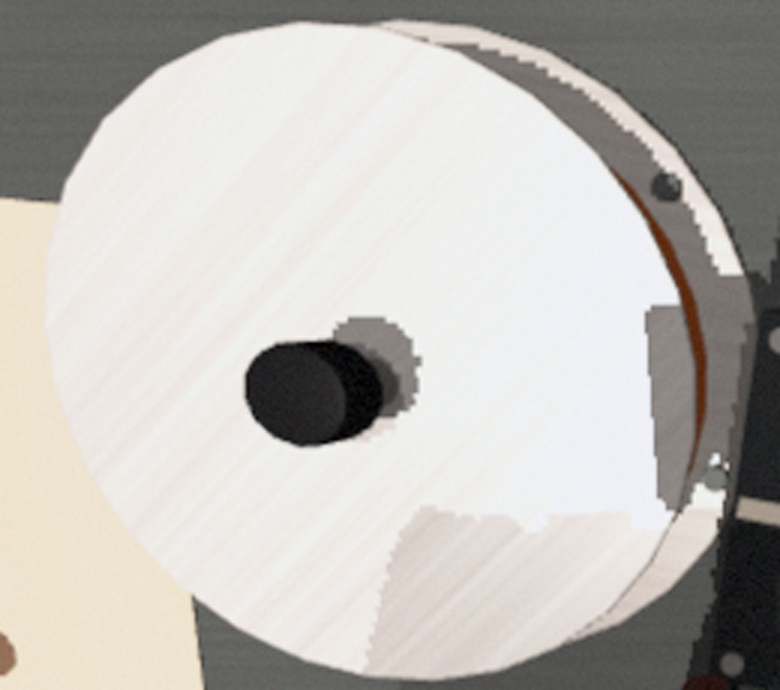

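View pics/w11c.png

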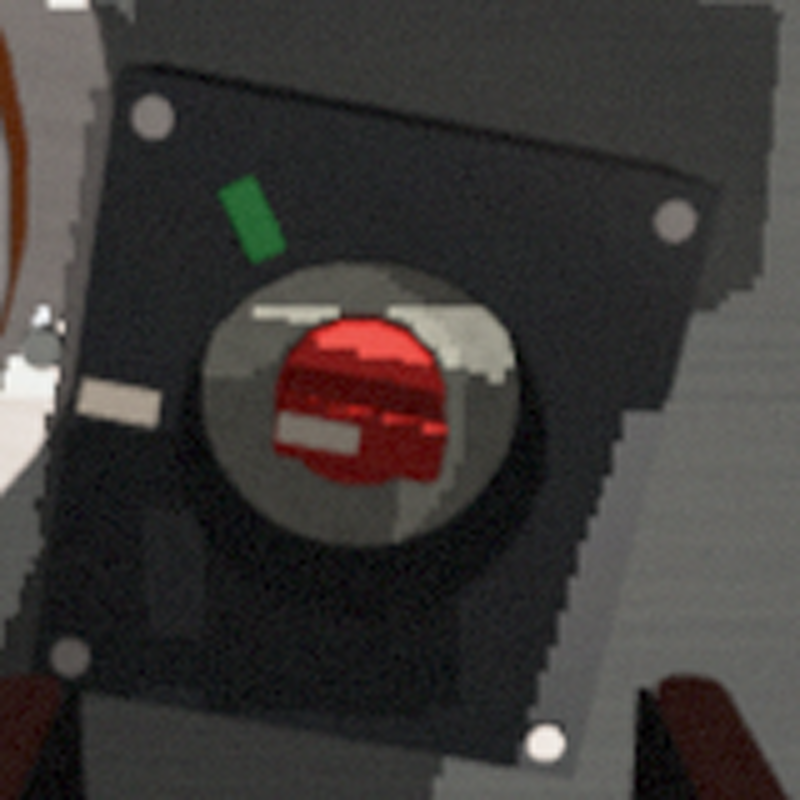

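```bash
python3 - <<'E'
from h import *
c=np.array([.5323,-.1250]); y=np.radians(-11)
command_gripper(.36);move_pose([*c,.16],down(y))
f=movel([*c,.0345],v=.08,until_force=8); print(f,get_tcp_pos())
if not f:
    command_gripper(0.0);wait(.2);print(get_grip_width(),get_ft_force())
    q=np.array(get_joint_pos())
    for d in (27,54.2):
        qq=q.copy();qq[5]+=np.radians(d);movej(qq);print(d,get_ft_torque(),get_grip_width(),np.degrees(yaw_now()))
    wait(.2);command_gripper(.36);wait(.1); movel([*c,.16],v=.12)
move_pose([.535,-.125,.22],down(-1.57))
np.savez('w12.npz',*camT('wrist'));snap('wrist','w12');print(get_time())
crop(cv2.imread('pics/w12.png'),250,100,410,260,5,'w12c')
E
```

```text
False [ 0.5326 -0.1251  0.035 ]
0.15943682254932637 [ 3.2587 -0.4138  0.8079]
27 [ 0.2306 -0.107  -0.0451] 0.15455907143483918 -37.84222197686326
54.2 [ 0.8687  0.2161 -0.0268] 0.15931565827219127 -64.9690553108403
72.7
```

View pics/w12c.png

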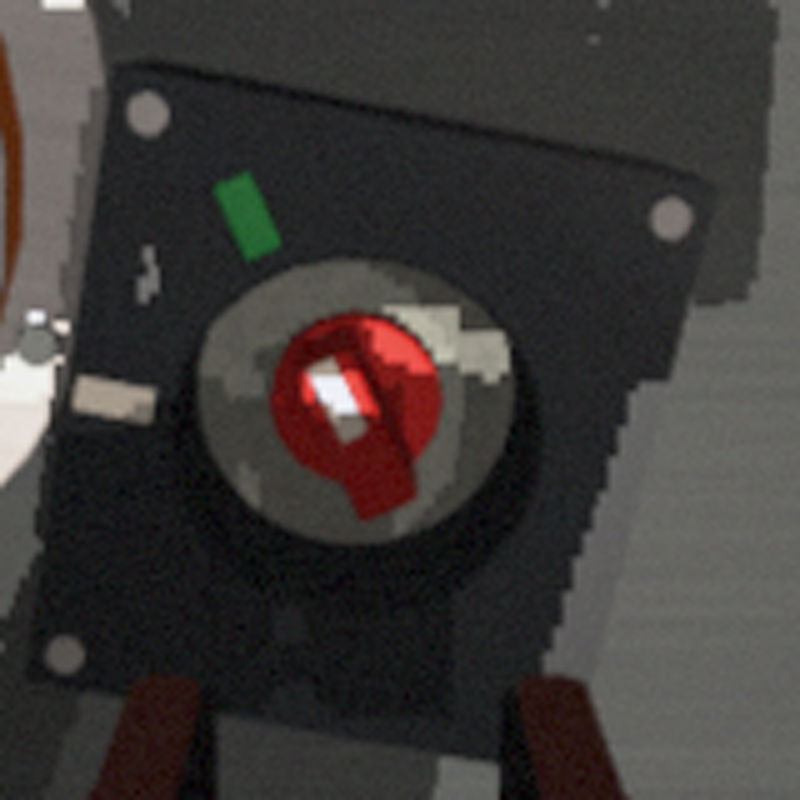

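```bash
python3 - <<'E'
from h import *
d=np.load('w12.npz');K,T=d['arr_0'],d['arr_1']
im=cv2.imread('pics/w12.png');hsv=cv2.cvtColor(im,cv2.COLOR_BGR2HSV)
m=cv2.inRange(hsv,(45,90,40),(80,255,255));m[:100]=0;m[180:]=0;m[:,:280]=0;m[:,320:]=0
v,u=np.nonzero(m);print(len(u),u.mean(),v.mean())
P=np.array([bp(K,T,a,b,.065)[:2] for a,b in zip(u,v)]);g=P.mean(0)
w=np.linalg.svd(P-g)[2][0];w*=np.sign(w[0]);print('green axis',np.degrees(np.arctan2(w[1],w[0])),'radial',np.degrees(np.arctan2(g[1]+.1236,g[0]-.5324)))
c=lambda a,b:(250+a/5-.4,100+b/5-.4)
bo=np.mean([bp(K,T,*c(*p),.066) for p in[(148,113),(671,218),(66,655),(543,741)]],0);print(bo,np.degrees(np.arctan2(g[1]-bo[1],g[0]-bo[0])))
a=bp(K,T,*c(353,438),.06);b=bp(K,T,*c(321,363),.06);e=b-a;print('ptr',a,b,np.degrees(np.arctan2(e[1],e[0])))
t=bp(K,T,*c(390,508),.06);e=b-t;print('bar',t,np.degrees(np.arctan2(e[1],e[0])))
snap('top','t12');crop(cv2.imread('pics/t12.png'),340,190,390,245,10,'t12c')
E
```

```text
152 298.92763157894734 142.69078947368422
green axis 25.16240643689912 radial 24.976453817582577
[ 0.5324 -0.1238  0.066 ] 25.21625435440548
ptr [ 0.5324 -0.1231  0.06  ] [ 0.5483 -0.1165  0.06  ] 22.67019756282347
bar [ 0.5173 -0.1309  0.06  ] 24.999834323746818
```

```bash
python3 - <<'E'
from h import *
move_pose([.45,-.35,.3],down(-1.57));wait(.3)
snap('side','s13');snap('top','t13');print(get_time())
crop(cv2.imread('pics/t13.png'),250,90,410,250,4,'t13c')
E
```

```text
74.1417
```

View pics/s13.png

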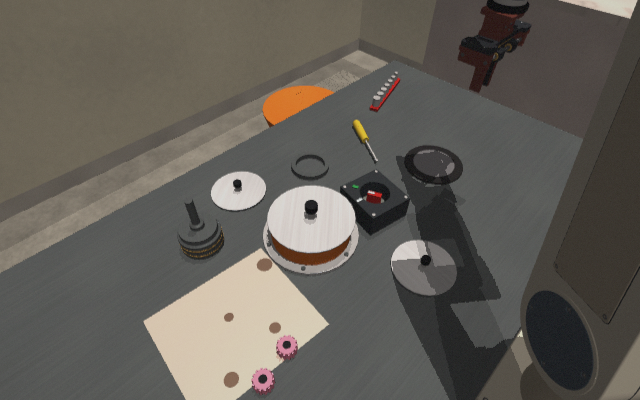

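View pics/t13c.png

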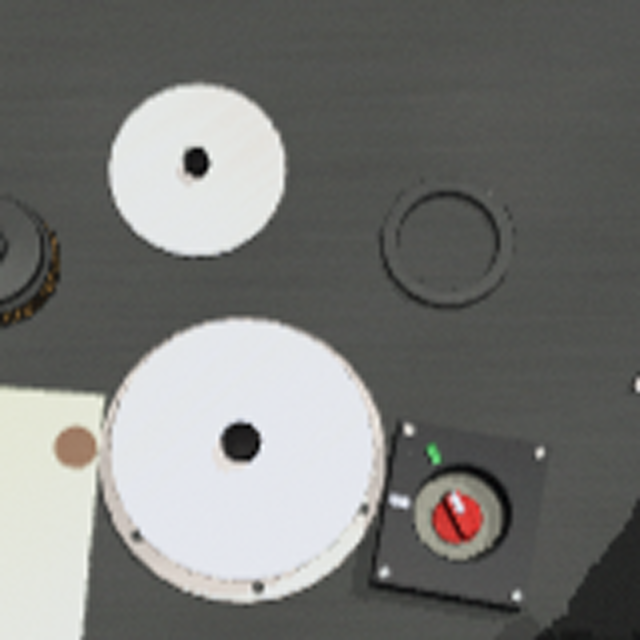

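The lid is home at crop (240,442), the pointer lines up with the green marker, the sheet has no steel gears left, and the bystanders haven't moved. I'm handing in.

```bash
python3 -c "
from station import *
print(job_done(),get_time())"
```

```text
the job is handed in; nothing more can be done
the job is handed in; nothing more can be done
```

I finished the job in the order asked and handed it in at about 74 s.

1. **Stop the bowl:** I turned the dial back to its end stop, with the pointer at the white mark.
2. **Lid off:** I set the largest lid right way up on the rubber rest.
3. **Gears:** I put all three steel gears in the bowl and left the two pink look-alikes alone.
4. **Lid back and restart:** I laid the lid back, then turned the dial to the green marker.

**Last checks**
- **Gears:** all three were seen in the bowl before the lid went on, and the sheet had no steel gears left.
- **Lid:** it made contact with the knob about 101 mm above the bench, which is its home height. The side view matched the first picture.
- **Dial:** the pointer line alone measured 22.7° and the whole bar 25.0°, against 25.2° for the green marker. The 22.7° is the rougher reading, because the line is short.
- **Bystanders:** the clutch drum, ring gear and screwdriver looked unmoved in the last pictures.

No gear was seen to be knocked aside, and no grip slackening showed in the grip readings.

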